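# Hold-to-test a bayonet LED lamp

### The job

Test the flat-bodied bayonet lamp: lift it out of the wooden tray, push it down into the lamp tester's holder, pins in the keyways, until fully home, and keeping it pressed home turn it clockwise (from above) about a quarter turn to the stop. The holder has no catch and springs back, so finish still gripping the lamp, pressed home and against the stop. Leave the other two lamps standing in the tray.

Things in the scene. Friction and masses are not known exactly. Their poses are not given: they have to be found in the camera images.
- flat_lamp: White LED lamp (loose, about 0.11 kg), flat paddle body above a round metal cap, upright in a tray hole. Origin: centre of the cap's underside; z up its axis, 106 mm tall. Cap 30 mm across, tapered to 18 mm in the lowest 6 mm; white collar 40 mm across from z = 28 to 34 mm; flat body above it. A half turn about z gives the same lamp.
- lamp_grip (a point): Grip point on the flat lamp's axis, 86 mm above its underside and 20 mm below its top; axes as the lamp's. The body here is 24 mm thick along x and 46 mm wide along y, from 34 to 106 mm above the underside: close the fingers along x on its two flat faces.
- lamp_pins (a point): Point on the flat lamp's axis level with the pins, 11 mm above its underside; axes as the lamp's. Two round pins, 6 mm in diameter, stick out of the cap here along +y and -y, tips 20.5 mm from the axis: in line with the body's width.
- tester: Lamp tester, fixed on a 3 mm mat: grey box with black end cheeks, a bright top plate and a needle meter, 134 x 196 x 58 mm (x, y, z), origin at the centre of its underside. On its top stands the lampholder, a black round collar 54 mm in diameter and 36 mm high, its axis at x = -5, y = +45 mm.
- socket_mouth (a point): Centre of the holder's mouth, 97 mm above the bench; axes as the tester's, z up the holder's axis. Bore 34 mm. Two keyways in the 6 mm thick bright lip, at +y and -y, 10 mm wide, reach 23 mm from the axis. Fully home the lamp's underside is 24 mm below the mouth.
- pin_track (a point): Point on the holder's axis level with the floor of the pin track, 16 mm below the mouth; the track under the lip is 10 mm high. Pins turn only clockwise seen from above (the other way is walled off), and from the middle of the keyways to the stop the lamp turns about 1.4 rad.
- centre_contact (a joint): Sprung contact in the middle of the holder, m pressed down: 0 free (13 mm below the mouth), 0.011 with the lamp fully home, 0.007 with the pins up against the lip's underside. Its spring pushes up with 3 N at 0 and about 8.5 N with the lamp home.
- turn_ring (a joint): Ring in the holder carried round by the pins, rad: 0 at rest, grows as the lamp turns clockwise seen from above, 1.25 at the stop; it springs back if let go. The lamp turns about 0.15 rad before its pins meet the ring's dogs. The return spring resists with 0.15 N m at 0 and 0.21 N m at the stop.
- tray: Fixed wooden lamp tray, 86 x 250 x 30 mm, long along its y; origin at the centre of its underside. Three round holes 46 mm in diameter, 20 mm deep, at y = -80, 0 and +80 mm; lamps stand in them, undersides 10 mm above the bench. Which lamp stands in which hole varies.
- globe_lamp: Bystander (loose): white round globe lamp with a screw base, 57 mm in diameter, 106 mm tall, origin at the centre of its underside; stays in the tray.
- spot_lamp: Bystander (loose): grey flared spot lamp with a flat glass front on top and a screw base, 51 mm in diameter, 85 mm tall, origin at the centre of its underside; stays in the tray.
Mind the look-alikes: they are no part of the job. What is shaped like the flat_lamp but orange is not meant.

How it is judged:
On the way, in this order (a step that is already met when the one before it is completed fails the run):
1. the flat lamp is lifted out of the tray (height (world z) of flat_lamp above 0.04 m and contact force between the fingers and flat_lamp above 2 N), for 0.1 s.
2. the lamp is pushed home, pins in the keyways, not yet turned (value of joint centre_contact above 0.0085 m and horizontal distance between flat_lamp and socket_mouth below 0.004 m and angle between the y axis of flat_lamp and the y axis of socket_mouth, either way round below 0.35 rad and z of flat_lamp in the frame of socket_mouth below -0.021 m), for 0.05 s.
At the end, for the whole second after the job is handed in: The flat lamp is still gripped (over 2 N), steady, upright within 0.12 rad, within 4 mm of the holder's axis, its underside over 21 mm below the mouth, the centre contact pressed over 8.5 mm (home: 24 and 11 mm) and the ring turned over 1.15 of its 1.25 rad (value of joint turn_ring above 1.15 rad and value of joint centre_contact above 0.0085 m and z of flat_lamp in the frame of socket_mouth below -0.021 m and horizontal distance between flat_lamp and socket_mouth below 0.004 m and angle between the y axis of flat_lamp and the y axis of socket_mouth, either way round above 1.15 rad and angle between flat_lamp's own z axis and vertical below 0.12 rad and contact force between the fingers and flat_lamp above 2 N and linear speed of flat_lamp below 0.02 m/s); the arm keeps its last pose, push and grip.
It fails at once if one of the other lamps is knocked about or pulled from the tray (distance of any of globe_lamp, spot_lamp from where it was at the start of the episode above 0.02 m or angle between any of globe_lamp, spot_lamp's own z axis and vertical above 0.6 rad).
It also fails if it takes over 48 s, if anything falls off the work surface, if the arm or the gripper's body presses on something with over 40 N, if the wrist force passes 120 N, or if a joint passes its speed limit or range.

### The arm

A 7-joint arm with a two-finger parallel gripper is mounted at the origin on a cart in front of the work surface, level with it; the furniture and walls round the work are solid. World frame = base frame: x ahead of the robot, y to its left, z up, the work surface at z = 0. Lengths are in m, angles in rad, forces in N, time in s.
With the tool pointing down it reaches from about 0.4 to 0.85 m from the base axis. Payload 10.4 kg.
Tool frame: the origin (TCP) lies at the very end of the fingers, on their centre line; the grasp point (between the pads) lies 19 mm behind it (manip.grip_point_offset is the distance from the TCP to the grasp point, in m); z points along the fingers, y is the line along which they close (so a half turn about z gives the same grasp; the last joint's range is limited). The gripper opens to 85 mm and grips with 20 to 120 N. Pads are 22 mm wide; open, the fingers measure 114 mm over their backs; the gripper's body (76 mm by 85 mm) begins 54 mm behind the grasp point. The pads swing forward as they close: fully open they stand 13 mm farther back than shut.
Start: joints at [-1.321, 0.332, -0.065, 1.46, 0.022, 1.35, -0.088], TCP at [0.168, 0.602, 0.231] pointing down, gripper open.
Joint ranges: [-2.6, 2.6], [-0.5, 2.12], [-1.47, 1.34], [0.16, 2.42], [-1.27, 4.41], [0.06, 2.06], [-2.6, 2.6]. Speed limits (rad/s): [2.22, 2.22, 2.79, 2.79, 3.14, 3.14, 3.14].

### API

Orientations are given as a unit quaternion [x, y, z, w].
In Python, from workcell import manip gives the robot as it stands. The module is installed in compiled form; this text tells all that it offers.
- The arm moves only by the shell command python3 -m inch 'ROWS' [OPENING] [FORCE]. ROWS is JSON, a list of rows, each a list of 2 entries, a list of its own where there are three numbers: the shift along the tool's x, y, z each as a share of 0.08 m, from -1 to 1, then the turn, a rotation vector about the tool's x, y, z each as a share of 45 degrees, from -1 to 1. A call has exactly 10 rows; each row is the pose to reach, as a shift and turn from the pose commanded when the call began, along the tool's axes at that moment; what a row does not reach only later rows make up. A row lasts 1/10 s, in which the tool goes at most 50 mm and 8.59 degrees, less where a joint would pass 70% of its speed; a pose out of reach is approached as far as the arm can. A call with a number of a shift or a turn outside -1 to 1 is refused whole. A call with a gripper value outside its range is refused whole. OPENING is the opening, from 0 (shut) to 1 (fully open), set as the call begins (- or left out, the last holds). The fingers move at their own pace and stop on an object; FORCE is the grip in N (left out, the last holds). Time passes only in rows, so rows that repeat a pose let the fingers close, or fill a call up. It gives the time, the measured TCP pose, the force, the opening and the grip force at its end, in the units of the state.
- manip.get_obs(): the state, without advancing time (a new reading comes with each control period).
- manip.camera(name): name is "side" or "top" or "wrist"; returns the picture (384x512x3 uint8, red, green, blue); there is no depth.
- manip.camera_params(name): a dict with "fov_y" (degrees; the focal length in pixels is half the picture's height over the tangent of half this angle, whatever the lens; pixels are square), "cx", "cy" (the principal point, pixels), "camera_from_world" (4x4, takes a point from world to camera coordinates); the wrist camera has in their place "T_tool_cam" (4x4, takes a point from camera to tool coordinates, whose origin is the TCP and whose axes are the flange's). Camera axes: x right, y up, looking along -z (the intrinsics and any distortion apply to the point x, -y, -z); pixel columns grow to the right and rows downward; lengths in m; the calibration is good to about 2 mm. A picture is of the moment at which its call begins: read the wrist's pose just before it. camera_params takes no time and is no camera call.
- manip.hand_in(): hands the job in; it is judged then, once.
The state is a dict: "clock": time; "joint_pos": joint angles; "joint_velocities": joint speeds; "tau": joint torques, N m; "position": TCP position; "ee_rot": TCP orientation; "ft_force": force on the tool from outside, world axes, zero at the start; "torque": the same for the moment, N m; "grip_width": opening from 0.0 (shut) to 1.0 (fully open); "grasp_force": force on a finger pad.
Only numpy, scipy, OpenCV 4.12 (cv2) and the standard library are available. Lean on these libraries where they do the work, as an engineer would, in place of code of your own. Each camera call takes 0.05 s, during which the arm holds its last target. There are 200 camera calls.

## Working session

There is one attempt and no reset: what is moved stays moved. The work goes in short steps, Python scripts to look and compute and a shell command to move; the robot and the scene stay as the last step left them, time stands still between calls to the robot, and variables do not carry over. Pictures are saved under pics/ and viewed, at most 10 in all, crops included, and the job is handed in when it is done.

```bash
mkdir -p pics
python3 - <<'E'
from workcell import manip
import cv2,numpy as np
o=manip.get_obs();print({k:np.round(v,4).tolist() for k,v in o.items() if k in('clock','position','ee_rot','grip_width','ft_force')}, manip.grip_point_offset)
ims=[]
for n in("side","top"):
    p=manip.camera_params(n);print(n,p)
    im=manip.camera(n)[:,:,::-1];cv2.imwrite(f'pics/{n}0.png',im)
print(manip.camera_params("wrist"))
E
```

```text
{'clock': 0.0, 'position': [0.1683, 0.6015, 0.2305], 'ee_rot': [0.136, 0.9907, -0.0007, -0.0001], 'ft_force': [-0.2794, 0.5931, -0.5019], 'grip_width': 0.9984} 0.0187
side {'fov_y': 47.70738448164434, 'cx': 248.9863282391545, 'cy': 188.29717879188283, 'camera_from_world': array([[ 0.92195004, -0.38700801,  0.01526147, -0.39125408],
       [ 0.1989253 ,  0.5069636 ,  0.83869937, -0.21653752],
       [-0.33232039, -0.77020303,  0.5443808 , -0.84650605],
       [ 0.        ,  0.        ,  0.        ,  1.        ]])}
top {'fov_y': 52.887494068387184, 'cx': 251.23484992742445, 'cy': 189.16263076919464, 'camera_from_world': array([[-0.01124749, -0.99982267,  0.01510369,  0.09789848],
       [ 0.98737949, -0.00871871,  0.15813196, -0.49329388],
       [-0.15797224,  0.01669166,  0.98730247, -0.86170769],
       [ 0.        ,  0.        ,  0.        ,  1.        ]])}
{'fov_y': 66.07078986221947, 'cx': 255.31086551032354, 'cy': 192.92317484104979, 'T_tool_cam': array([[-1.23112743e-04,  9.50189432e-01,  3.11672951e-01,
         8.02040395e-02],
       [ 9.99999920e-01,  2.35359001e-04, -3.22526874e-04,
        -3.06221631e-04],
       [-3.79816662e-04,  3.11672887e-01, -9.50189385e-01,
        -1.41445579e-01],
       [ 0.00000000e+00,  0.00000000e+00,  0.00000000e+00,
         1.00000000e+00]])}
```

View pics/top0.png

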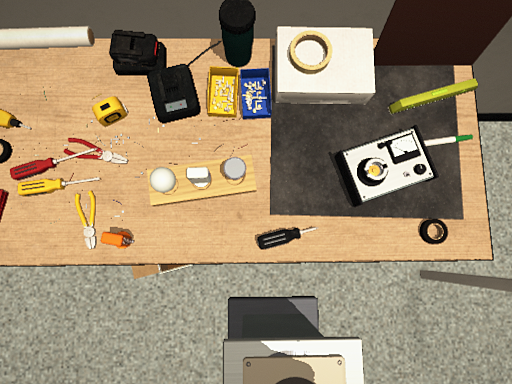

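View pics/side0.png

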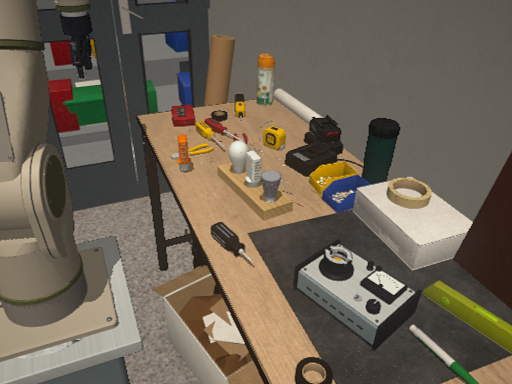

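The top view shows the tray centred near (203,183), with the flat lamp in its middle hole at (199,174). The tester is near (388,168) with its holder at (374,170). The side view agrees, and the orange lamp lies apart at (115,239).

```bash
cat > h.py <<'E'
from workcell import manip
import cv2,numpy as np
from scipy.spatial.transform import Rotation as R
def ray(n,uv,z,obs=None,p=None):
    p=p or manip.camera_params(n); f=192/np.tan(np.radians(p['fov_y']/2))
    uv=np.atleast_2d(uv).astype(float)
    d=np.c_[(uv[:,0]-p['cx'])/f,-(uv[:,1]-p['cy'])/f,-np.ones(len(uv))]
    if n=='wrist':
        T=np.eye(4);T[:3,:3]=R.from_quat(obs['ee_rot']).as_matrix();T[:3,3]=obs['position'];T=T@p['T_tool_cam']
    else: T=np.linalg.inv(p['camera_from_world'])
    d=d@T[:3,:3].T; c=T[:3,3]
    return c+d*((z-c[2])/d[:,2])[:,None]
E
python3 - <<'E'
from h import *
im=cv2.imread('pics/top0.png')
a=cv2.resize(im[145:210,140:265],None,fx=5,fy=5,interpolation=cv2.INTER_CUBIC)
b=cv2.resize(im[115:215,325:450],None,fx=4,fy=4,interpolation=cv2.INTER_CUBIC)
c=np.zeros((600,640,3),np.uint8);c[:260,:500]=cv2.resize(a,(500,260));c[265:600,:419]=cv2.resize(b,(419,335))
cv2.imwrite('pics/crop.png',c)
g=cv2.cvtColor(im,cv2.COLOR_BGR2HSV)
m=((g[:,:,2]>150)&(g[:,:,1]<60)).astype(np.uint8)
for (x0,x1,y0,y1,z) in[(150,250,150,200,.116),(325,450,115,215,.061)]:
    s=np.zeros_like(m);s[y0:y1,x0:x1]=m[y0:y1,x0:x1]
    for k in cv2.findContours(s,cv2.RETR_EXTERNAL,cv2.CHAIN_APPROX_NONE)[0]:
        if cv2.contourArea(k)<60: continue
        r=cv2.minAreaRect(k);bp=cv2.boxPoints(r);w=ray('top',bp,z)
        print(np.round(r[0],1),np.round(bp,1).tolist(),'\n',np.round(w[:,:2],4).tolist(),np.round(w.mean(0),4), np.round(np.linalg.norm(np.diff(w,axis=0),axis=1),4))
E
```

```text
[197.  172.5] [[186.0, 167.0], [208.0, 167.0], [208.0, 178.0], [186.0, 178.0]] 
 [[0.5312, 0.2335], [0.5308, 0.1864], [0.5068, 0.1863], [0.5072, 0.2331]] [0.519  0.2098 0.116 ] [0.0471 0.024  0.0469]
[162. 179.] [[150.0, 167.0], [174.0, 167.0], [174.0, 191.0], [150.0, 191.0]] 
 [[0.5318, 0.3103], [0.5314, 0.2591], [0.4794, 0.2581], [0.4798, 0.3088]] [0.5056 0.2841 0.116 ] [0.0512 0.052  0.0507]
[234.5 167. ] [[224.0, 157.0], [245.0, 157.0], [245.0, 177.0], [224.0, 177.0]] 
 [[0.5526, 0.1522], [0.5522, 0.1069], [0.5083, 0.1073], [0.5087, 0.1522]] [0.5304 0.1296 0.116 ] [0.0452 0.0439 0.0449]
[436.7 141.2] [[423.6000061035156, 140.1999969482422], [448.8999938964844, 136.60000610351562], [449.70001220703125, 142.1999969482422], [424.3999938964844, 145.8000030517578]] 
 [[0.6029, -0.3107], [0.6113, -0.3712], [0.5977, -0.3718], [0.5894, -0.3115]] [ 0.6004 -0.3413  0.061 ] [0.0611 0.0136 0.0609]
[387.9 164.1] [[342.70001220703125, 152.10000610351562], [415.5, 126.30000305175781], [433.20001220703125, 176.1999969482422], [360.3999938964844, 202.0]] 
 [[0.5757, -0.1196], [0.6369, -0.2943], [0.5173, -0.3259], [0.459, -0.1542]] [ 0.5472 -0.2235  0.061 ] [0.1851 0.1237 0.1813]
```

View pics/crop.png

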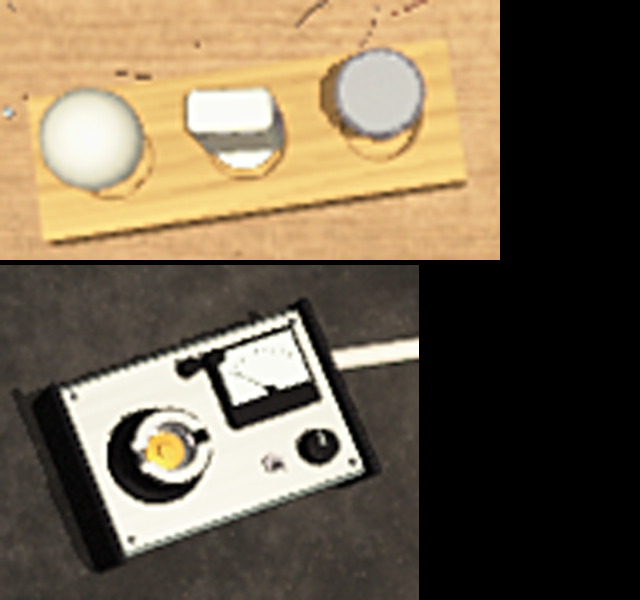

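The pictures place the flat lamp at about (0.519, 0.210), yaw about 0, and the holder near (0.54, -0.18), yaw about 18°. Next I move over the lamp with the fingers along world x.

```bash
python3 -m inch '[[[-0.05,-0.03,0],[0,0,0.1]],[[-0.15,-0.1,0],[0,0,0.2]],[[-0.25,-0.16,0],[0,0,0.3]],[[-0.36,-0.23,0],[0,0,0.4]],[[-0.47,-0.3,0],[0,0,0.5]],[[-0.58,-0.37,0],[0,0,0.6]],[[-0.69,-0.44,0],[0,0,0.7]],[[-0.8,-0.51,0],[0,0,0.8]],[[-0.9,-0.58,0],[0,0,0.9]],[[-1,-0.64,0],[0,0,1]]]' 1
python3 -m inch '[[[-0.1,0.02,0],[0,0,0.06]],[[-0.2,0.04,0],[0,0,0.13]],[[-0.3,0.06,0],[0,0,0.2]],[[-0.4,0.08,0],[0,0,0.26]],[[-0.5,0.11,0],[0,0,0.33]],[[-0.6,0.13,0],[0,0,0.39]],[[-0.7,0.15,0],[0,0,0.46]],[[-0.8,0.17,0],[0,0,0.52]],[[-0.9,0.2,0],[0,0,0.59]],[[-1,0.22,0],[0,0,0.653]]]'
```

```text
clock: 1.1
position: [0.2318, 0.5305, 0.2309]
ee_rot: [0.506, 0.862, -0.0, 0.0]
ft_force: [-0.1, 1.2, -0.0]
grip_width: 1.001
grasp_force: 0.0
clock: 2.1
position: [0.2864, 0.4695, 0.2309]
ee_rot: [0.708, 0.706, -0.0, 0.0]
ft_force: [-0.0, 0.3, 0.1]
grip_width: 1.001
grasp_force: 0.0
```

```bash
python3 -m inch '[[[-0.1,0.09,0],[0,0,0]],[[-0.2,0.18,0],[0,0,0]],[[-0.3,0.27,0],[0,0,0]],[[-0.4,0.36,0],[0,0,0]],[[-0.5,0.45,0],[0,0,0]],[[-0.6,0.54,0],[0,0,0]],[[-0.7,0.63,0],[0,0,0]],[[-0.8,0.72,0],[0,0,0]],[[-0.9,0.81,0],[0,0,0]],[[-1,0.9,0],[0,0,0]]]'|head -2
python3 -m inch '[[[-0.1,0.09,0],[0,0,0]],[[-0.2,0.18,0],[0,0,0]],[[-0.3,0.27,0],[0,0,0]],[[-0.4,0.36,0],[0,0,0]],[[-0.5,0.45,0],[0,0,0]],[[-0.6,0.54,0],[0,0,0]],[[-0.7,0.63,0],[0,0,0]],[[-0.8,0.72,0],[0,0,0]],[[-0.9,0.81,0],[0,0,0]],[[-1,0.9,0],[0,0,0]]]'|head -2
python3 -m inch '[[[-0.12,0.11,0],[0,0,0]],[[-0.25,0.22,0],[0,0,0]],[[-0.38,0.34,0],[0,0,0]],[[-0.5,0.45,0],[0,0,0]],[[-0.62,0.56,0],[0,0,0]],[[-0.75,0.68,0],[0,0,0]],[[-0.87,0.79,0],[0,0,0]],[[-1,0.9,0],[0,0,0]],[[-1,0.9,0],[0,0,0]],[[-1,0.9,0],[0,0,0]]]'
python3 - <<'E'
from h import *
o=manip.get_obs();im=manip.camera('wrist')[:,:,::-1];cv2.imwrite('pics/w1.png',im)
g=cv2.cvtColor(im,cv2.COLOR_BGR2HSV);m=((g[:,:,2]>170)&(g[:,:,1]<50)).astype(np.uint8)
for k in cv2.findContours(m,cv2.RETR_EXTERNAL,cv2.CHAIN_APPROX_NONE)[0]:
    if cv2.contourArea(k)<800: continue
    r=cv2.minAreaRect(k);bp=cv2.boxPoints(r);w=ray('wrist',bp,.116,o)
    print(np.round(bp,1).tolist(),np.round(w[:,:2],4).tolist(),np.round(w.mean(0),4), np.round(np.linalg.norm(np.diff(w,axis=0),axis=1),4))
E
```

```text
clock: 3.1
position: [0.3588, 0.3893, 0.2313]
clock: 4.1
position: [0.4307, 0.3093, 0.2313]
clock: 5.1
position: [0.5021, 0.2299, 0.2312]
ee_rot: [0.707, 0.707, -0.0, -0.0]
ft_force: [-0.9, 0.9, 0.3]
grip_width: 1.0
grasp_force: 0.0
[[265.0, 255.0], [303.0, 255.0], [303.0, 287.0], [265.0, 287.0]] [[0.5113, 0.1614], [0.5487, 0.1614], [0.5505, 0.1244], [0.5117, 0.1244]] [0.5305 0.1429 0.116 ] [0.0373 0.037  0.0388]
[[255.0, 229.0], [255.0, 176.0], [286.0, 176.0], [286.0, 229.0]] [[0.5015, 0.1894], [0.5016, 0.2416], [0.5294, 0.2416], [0.5311, 0.1894]] [0.5159 0.2155 0.116 ] [0.0522 0.0278 0.0522]
```

View pics/w1.png

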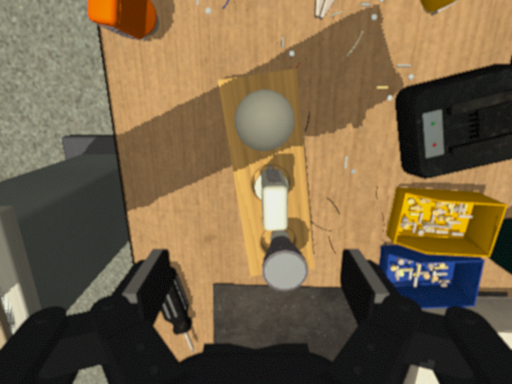

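The wrist view shows the flat lamp's top at about columns 263–287, rows 185–229. Its near side and collar merge into the mask, so I measure the edges per row.

Run:
```python
from h import *
o=manip.get_obs();im=cv2.imread('pics/w1.png')
for r in range(172,234,4):
    x=im[r,245:300].min(1); c=np.where(x>150)[0]+245
    print(r,c.min() if len(c) else 0,c.max() if len(c) else 0, im[r,264:288:6].min(1))
```

```text
172 0 0 [89 81 76 68]
176 259 260 [92 80 79 95]
180 256 260 [91 77 78 90]
184 255 260 [ 91 100 104 101]
188 255 285 [156 188 188 188]
192 256 286 [193 231 229 223]
196 258 286 [190 231 226 222]
200 263 286 [189 230 226 221]
204 263 286 [187 230 225 220]
208 263 286 [185 229 224 220]
212 264 286 [181 228 223 219]
216 264 286 [176 227 223 217]
220 264 286 [178 228 221 217]
224 264 286 [172 226 221 215]
228 265 284 [140 217 205 191]
232 0 0 [ 81  85 100 102]
```

Run:
```python
from h import *
o=manip.get_obs();im=cv2.imread('pics/w1.png')
print(np.round(ray('wrist',[[275.2,208.8],[263,190],[264.5,226],[286.7,190],[286.7,226]],.116,o),4), o['position'])
```

```text
[[0.5201 0.2106 0.116 ]
 [0.5086 0.2289 0.116 ]
 [0.5103 0.1931 0.116 ]
 [0.5302 0.2289 0.116 ]
 [0.5314 0.1931 0.116 ]] [0.50185882 0.23042134 0.23124809]
```

```bash
python3 -m inch '[[[-0.06,0.06,0.1],[0,0,0]],[[-0.12,0.12,0.2],[0,0,-0.03]],[[-0.2,0.18,0.3],[0,0,-0.03]],[[-0.25,0.225,0.4],[0,0,-0.03]],[[-0.25,0.225,0.5],[0,0,-0.03]],[[-0.25,0.225,0.6],[0,0,-0.03]],[[-0.25,0.225,0.7],[0,0,-0.03]],[[-0.25,0.225,0.8],[0,0,-0.03]],[[-0.25,0.225,0.9],[0,0,-0.03]],[[-0.25,0.225,1],[0,0,-0.03]]]'
python3 -m inch '[[[0,0,0.12],[0,0,0]],[[0,0,0.24],[0,0,0]],[[0,0,0.36],[0,0,0]],[[0,0,0.48],[0,0,0]],[[0,0,0.6],[0,0,0]],[[0,0,0.72],[0,0,0]],[[0,0,0.84],[0,0,0]],[[0,0,0.92],[0,0,0]],[[0,0,0.92],[0,0,0]],[[0,0,0.92],[0,0,0]]]'
python3 -m inch '[[[0,0,0],[0,0,0]],[[0,0,0],[0,0,0]],[[0,0,0],[0,0,0]],[[0,0,0],[0,0,0]],[[0,0,0],[0,0,0]],[[0,0,0],[0,0,0]],[[0,0,0],[0,0,0]],[[0,0,0],[0,0,0]],[[0,0,0],[0,0,0]],[[0,0,0],[0,0,0]]]' 0 80
```

```text
clock: 6.15
position: [0.5201, 0.2101, 0.1507]
ee_rot: [0.699, 0.715, 0.0, -0.0]
ft_force: [0.6, 1.1, -0.7]
grip_width: 0.999
grasp_force: 0.0
clock: 7.15
position: [0.5203, 0.2099, 0.0778]
ee_rot: [0.699, 0.715, 0.0, 0.0]
ft_force: [-0.3, 0.3, -0.0]
grip_width: 0.999
grasp_force: 0.0
clock: 8.15
position: [0.5203, 0.2101, 0.078]
ee_rot: [0.699, 0.715, 0.0, 0.0]
ft_force: [-0.7, 0.8, 5.5]
grip_width: 0.27
grasp_force: 78.6
```

The lamp is gripped: the opening is about 23 mm and the pad force 79 N. Now lift.

```bash
python3 -m inch '[[[0,0,-0.05],[0,0,0]],[[0,0,-0.12],[0,0,0]],[[0,0,-0.22],[0,0,0]],[[0,0,-0.32],[0,0,0]],[[0,0,-0.43],[0,0,0]],[[0,0,-0.54],[0,0,0]],[[0,0,-0.65],[0,0,0]],[[0,0,-0.77],[0,0,0]],[[0,0,-0.89],[0,0,0]],[[0,0,-1],[0,0,0]]]'
python3 -m inch '[[[0,0,-0.12],[0,0,0]],[[0,0,-0.24],[0,0,0]],[[0,0,-0.36],[0,0,0]],[[-0.05,0,-0.46],[0,0,0]],[[-0.12,0,-0.54],[0,0,0]],[[-0.22,0,-0.6],[0,0,0]],[[-0.32,0,-0.65],[0,0,0]],[[-0.42,0,-0.7],[0,0,0]],[[-0.52,0,-0.75],[0,0,0]],[[-0.62,0,-0.8],[0,0,0]]]'
```

```text
clock: 9.15
position: [0.5202, 0.2099, 0.1586]
ee_rot: [0.699, 0.715, 0.0, 0.0]
ft_force: [0.4, -0.5, -1.2]
grip_width: 0.27
grasp_force: 78.3
clock: 10.15
position: [0.5213, 0.1595, 0.2219]
ee_rot: [0.699, 0.715, -0.0, -0.0]
ft_force: [-0.1, -0.0, -0.5]
grip_width: 0.273
grasp_force: 78.3
```

```bash
python3 - <<'E'
from h import *
w=ray('top',[[376.3,169.3]],.097);print(w.round(4))
E
for i in 1; do :; done
python3 -m inch '[[[-0.1,0,0],[0,0,0]],[[-0.2,0,0],[0,0,0]],[[-0.3,0,0],[0,0,0]],[[-0.4,0,0],[0,0,0]],[[-0.5,0,0],[0,0,0]],[[-0.6,0,0],[0,0,0]],[[-0.7,0,0],[0,0,0]],[[-0.8,0,0],[0,0,0]],[[-0.9,0,0],[0,0,0]],[[-1,0,0],[0,0,0]]]' | head -2
python3 -m inch '[[[-0.1,0,0],[0,0,0]],[[-0.2,0,0],[0,0,0]],[[-0.3,0,0],[0,0,0]],[[-0.4,0,0],[0,0,0]],[[-0.5,0,0],[0,0,0]],[[-0.6,0,0],[0,0,0]],[[-0.7,0,0],[0,0,0]],[[-0.8,0,0],[0,0,0]],[[-0.9,0,0],[0,0,0]],[[-1,0,0],[0,0,0]]]' | head -2
python3 -m inch '[[[-0.1,0,0],[0,0,0]],[[-0.2,0,0],[0,0,0]],[[-0.3,0,0],[0,0,0]],[[-0.4,0,0],[0,0,0]],[[-0.5,0,0],[0,0,0]],[[-0.6,0,0],[0,0,0]],[[-0.7,0,0],[0,0,0]],[[-0.8,0,0],[0,0,0]],[[-0.9,0,0],[0,0,0]],[[-1,0,0],[0,0,0]]]'
```

```text
[[ 0.5269 -0.1827  0.097 ]]
clock: 11.15
position: [0.5232, 0.0796, 0.2217]
clock: 12.15
position: [0.525, -0.0003, 0.2217]
clock: 13.15
position: [0.5269, -0.0803, 0.2217]
ee_rot: [0.699, 0.715, 0.0, -0.0]
ft_force: [-0.4, 0.5, -0.9]
grip_width: 0.274
grasp_force: 78.3
```

```bash
python3 -m inch '[[[-0.1,0,0],[0,0,-0.04]],[[-0.2,0,0],[0,0,-0.08]],[[-0.3,0,0],[0,0,-0.12]],[[-0.4,0,0],[0,0,-0.16]],[[-0.5,0,0],[0,0,-0.2]],[[-0.6,0,0],[0,0,-0.24]],[[-0.7,0,0],[0,0,-0.28]],[[-0.8,0,0],[0,0,-0.32]],[[-0.9,0,0],[0,0,-0.35]],[[-1,0,0],[0,0,-0.37]]]' | head -2
python3 -m inch '[[[-0.12,-0.04,0],[0,0,0]],[[-0.25,-0.08,0],[0,0,0]],[[-0.38,-0.12,0],[0,0,0]],[[-0.5,-0.16,0],[0,0,0]],[[-0.62,-0.2,0],[0,0,0]],[[-0.75,-0.24,0],[0,0,0]],[[-0.87,-0.28,0],[0,0,0]],[[-0.95,-0.3,0],[0,0,0]],[[-0.95,-0.3,0],[0,0,0]],[[-0.95,-0.3,0],[0,0,0]]]'
python3 - <<'E'
from h import *
import json
o=manip.get_obs();im=manip.camera('wrist')[:,:,::-1];cv2.imwrite('pics/w2.png',im)
json.dump({k:np.array(o[k]).tolist() for k in('position','ee_rot')},open('o2.json','w'))
E
```

```text
clock: 14.15
position: [0.5287, -0.1603, 0.2217]
clock: 15.15
position: [0.5294, -0.2391, 0.2215]
ee_rot: [0.588, 0.809, 0.0, -0.0]
ft_force: [0.5, -0.1, -0.1]
grip_width: 0.271
grasp_force: 78.2
```

View pics/w2.png

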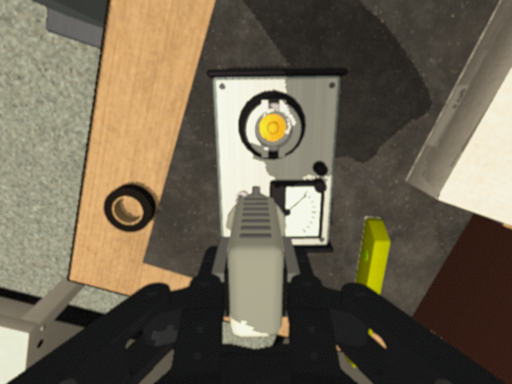

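The wrist view shows the holder clearly: collar centre about (272,125), keyways near (270,98) and (273,155). The plate edges run near columns 215 and 340. The gripped lamp is at (257,250). Next I measure precisely.

Run:
```python
from h import *
import json
o=json.load(open('o2.json'));im=cv2.imread('pics/w2.png')
q=R.from_quat(o['ee_rot']).as_matrix();print('tool x yaw(lamp y axis)',np.degrees(np.arctan2(-q[0,0],q[1,0])))
V=im.max(2).astype(int)
L=[];Rr=[]
for r in range(90,235,5):
    a=V[r,200:235];b=V[r,322:350]
    L.append((200+np.argmax(np.diff(a))+.5,r)); Rr.append((322+np.argmin(np.diff(b))+.5,r))
for E in(L,Rr):
    w=ray('wrist',E,.061,o); l=cv2.fitLine(w[:,:2].astype(np.float32),cv2.DIST_HUBER,0,.001,.001).ravel()
    s=np.sign(l[1]);print('edge yaw',np.degrees(np.arctan2(-s*l[0],s*l[1])),l[2:])
# dark collar outline: dark blob contour around holder
m=(V[80:172,226:314]<75).astype(np.uint8)
k=max(cv2.findContours(m,cv2.RETR_EXTERNAL,cv2.CHAIN_APPROX_NONE)[0],key=cv2.contourArea)
e=cv2.fitEllipse(k);print('dark',np.add(e[0],[226,80]),e[1:])
# lip: bright
h=cv2.cvtColor(im,cv2.COLOR_BGR2HSV)
yy,xx=np.mgrid[:384,:512]
disc=(xx-271.5)**2+(yy-125)**2<29**2
y=(disc&(h[:,:,1]>120)&(h[:,:,2]>120)).astype(np.uint8)
k=max(cv2.findContours(y,cv2.RETR_EXTERNAL,cv2.CHAIN_APPROX_NONE)[0],key=cv2.contourArea)
c=cv2.minEnclosingCircle(k);print('contact',c,ray('wrist',[c[0]],.084,o))
c=cv2.resize(im[80:172,226:318],None,fx=6,fy=6,interpolation=cv2.INTER_CUBIC);cv2.imwrite('pics/c2.png',c)
```

```text
tool x yaw(lamp y axis) 17.986751410549513
edge yaw 18.993525 [ 0.49796504 -0.2638045 ]
edge yaw 18.710447 [ 0.5939874  -0.18186718]
dark [272.05321121 125.80470276] ((62.210819244384766, 63.86347198486328), 10.515902519226074)
contact ((272.4285583496094, 127.0), 14.088017463684082) [[ 0.52791687 -0.18412506  0.084     ]]
```

View pics/c2.png

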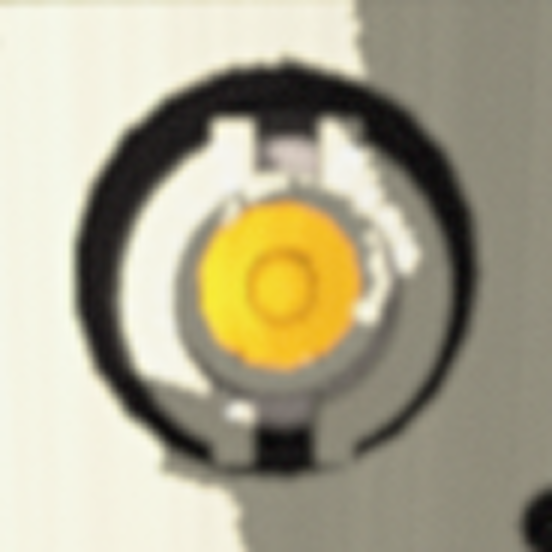

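Run:
```python
from h import *
import json
o=json.load(open('o2.json'));im=cv2.imread('pics/w2.png')
f=lambda p:np.array(p,float)/6+[226,80]-.42
P=f([[118,295],[455,295],[287,120],[284.5,467],[175,290],[400,290]])
w=ray('wrist',P,.097,o);print(w.round(4))
print('lip c',(w[0]+w[1])[:2]/2,'bore c',(w[4]+w[5])[:2]/2,'key c',(w[2]+w[3])[:2]/2,'len',np.linalg.norm(w[2]-w[3]),np.linalg.norm(w[0]-w[1]))
d=w[2]-w[3];print('key yaw',np.degrees(np.arctan2(-d[0],d[1])))
c=im[165:235,220:295];cv2.imwrite('pics/c3.png',cv2.resize(c,None,fx=8,fy=8,interpolation=cv2.INTER_CUBIC))
# predicted rows of pin tip etc
p=manip.camera_params('wrist');T=np.linalg.inv(p['T_tool_cam']);ff=192/np.tan(np.radians(p['fov_y']/2))
for n,t in{'pintip':(.0205,0,.057),'pintip_up':(.0205,0,.054),'under_c':(0,0,.068),'under+9':(.009,0,.068),'collar low+20':(.02,0,.04),'collar-y':(0,.02,.04)}.items():
    c=(T@np.r_[t,1])[:3];print(n,p['cx']+ff*c[0]/-c[2],p['cy']-ff*c[1]/-c[2])
```

```text
[[ 0.5044 -0.192   0.097 ]
 [ 0.5517 -0.1767  0.097 ]
 [ 0.5201 -0.161   0.097 ]
 [ 0.5362 -0.2087  0.097 ]
 [ 0.5122 -0.1887  0.097 ]
 [ 0.5438 -0.1785  0.097 ]]
lip c [ 0.52808375 -0.18433379] bore c [ 0.52798833 -0.1836037 ] key c [ 0.52815009 -0.18487593] len 0.050303215870272734 0.04970642203055236
key yaw 18.64082305703696
pintip 255.66219686752044 185.27561456662792
pintip_up 255.66453363925456 186.52100091758055
under_c 255.64770996899364 207.01014209493675
under+9 255.65049258505385 195.77120182568072
collar low+20 255.676158803126 193.55853308451685
collar-y 285.59431630487774 221.97476571882373
```

View pics/c3.png

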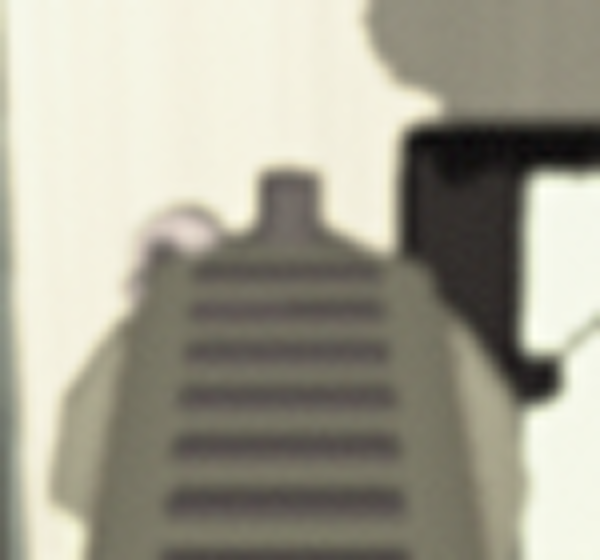

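The holder axis is at (0.5281, -0.1843) with keyway yaw about 18.7°. The pin in hand appears where predicted (column 256, row 185.6), so the lamp sits as assumed. I move over the holder and start down.

```bash
python3 -m inch '[[[0.1,0.03,0],[0,0,-0.016]],[[0.2,0.06,0],[0,0,-0.016]],[[0.32,0.1,0],[0,0,-0.016]],[[0.44,0.13,0],[0,0,-0.016]],[[0.56,0.16,0],[0,0,-0.016]],[[0.66,0.196,0],[0,0,-0.016]],[[0.66,0.196,0.1],[0,0,-0.016]],[[0.66,0.196,0.2],[0,0,-0.016]],[[0.66,0.196,0.3],[0,0,-0.016]],[[0.66,0.196,0.39],[0,0,-0.016]]]'
python3 -m inch '[[[0,0,0.06],[0,0,0]],[[0,0,0.12],[0,0,0]],[[0,0,0.18],[0,0,0]],[[0,0,0.23],[0,0,0]],[[0,0,0.28],[0,0,0]],[[0,0,0.33],[0,0,0]],[[0,0,0.37],[0,0,0]],[[0,0,0.4],[0,0,0]],[[0,0,0.4],[0,0,0]],[[0,0,0.4],[0,0,0]]]'
```

```text
clock: 16.2
position: [0.5276, -0.1847, 0.1894]
ee_rot: [0.583, 0.812, -0.0, -0.0]
ft_force: [0.1, 0.5, -1.0]
grip_width: 0.268
grasp_force: 78.3
clock: 17.2
position: [0.528, -0.1842, 0.1585]
ee_rot: [0.583, 0.813, 0.0, 0.0]
ft_force: [-0.2, 0.6, -1.0]
grip_width: 0.27
grasp_force: 78.3
```

```bash
python3 -m inch '[[[0,0,0.02],[0,0,0]],[[0,0,0.04],[0,0,0]],[[0,0,0.06],[0,0,0]],[[0,0,0.08],[0,0,0]],[[0,0,0.1],[0,0,0]],[[0,0,0.12],[0,0,0]],[[0,0,0.14],[0,0,0]],[[0,0,0.15],[0,0,0]],[[0,0,0.15],[0,0,0]],[[0,0,0.15],[0,0,0]]]'
```

```text
clock: 18.2
position: [0.5281, -0.1843, 0.1466]
ee_rot: [0.583, 0.813, 0.0, 0.0]
ft_force: [-1.7, 0.7, 4.6]
grip_width: 0.272
grasp_force: 79.1
```

The spring force is about 5.6 N, so the pins have entered the keyways. Press home.

```bash
python3 -m inch '[[[0,0,0.01],[0,0,0]],[[0,0,0.02],[0,0,0]],[[0,0,0.03],[0,0,0]],[[0,0,0.04],[0,0,0]],[[0,0,0.05],[0,0,0]],[[0,0,0.06],[0,0,0]],[[0,0,0.07],[0,0,0]],[[0,0,0.08],[0,0,0]],[[0,0,0.08],[0,0,0]],[[0,0,0.08],[0,0,0]]]'
```

```text
clock: 19.2
position: [0.5282, -0.1843, 0.1407]
ee_rot: [0.583, 0.813, 0.0, 0.0]
ft_force: [-3.7, 1.1, 10.8]
grip_width: 0.268
grasp_force: 80.3
```

```bash
python3 -m inch '[[[0,0,0.005],[0,0,0]],[[0,0,0.01],[0,0,0]],[[0,0,0.015],[0,0,0]],[[0,0,0.02],[0,0,0]],[[0,0,0.02],[0,0,0]],[[0,0,0.02],[0,0,0]],[[0,0,0.02],[0,0,0]],[[0,0,0.02],[0,0,0]],[[0,0,0.02],[0,0,0]],[[0,0,0.02],[0,0,0]]]'
```

```text
clock: 20.2
position: [0.5284, -0.1845, 0.1402]
ee_rot: [0.583, 0.813, 0.001, 0.0]
ft_force: [-7.4, 1.4, 21.0]
grip_width: 0.27
grasp_force: 81.5
```

Bottomed (home at TCP z ≈ 0.1405), with a slight side load. Now turn clockwise, which is + about tool z, easing the side load a little.

```bash
python3 -m inch '[[[0.002,-0.004,0],[0,0,0.05]],[[0.004,-0.008,0],[0,0,0.15]],[[0.004,-0.008,0],[0,0,0.25]],[[0.004,-0.008,0],[0,0,0.36]],[[0.004,-0.008,0],[0,0,0.47]],[[0.004,-0.008,0],[0,0,0.58]],[[0.004,-0.008,0],[0,0,0.69]],[[0.004,-0.008,0],[0,0,0.8]],[[0.004,-0.008,0],[0,0,0.9]],[[0.004,-0.008,0],[0,0,1]]]'
python3 -c "
from workcell import manip;print(manip.get_obs()['torque'],manip.get_obs()['joint_pos'])"
```

```text
clock: 21.2
position: [0.5287, -0.1845, 0.1404]
ee_rot: [0.85, 0.527, 0.001, 0.001]
ft_force: [-2.8, 1.1, 19.7]
grip_width: 0.269
grasp_force: 81.0
[0.35087145 0.86554015 0.23384349] [-0.42124702  0.32326285  0.80770189  1.78868719 -0.25716657  1.13489336
  0.0079156 ]
```

```bash
python3 -m inch '[[[0,0,0],[0,0,0.1]],[[0,0,0],[0,0,0.2]],[[0,0,0],[0,0,0.3]],[[0,0,0],[0,0,0.4]],[[0,0,0],[0,0,0.5]],[[0,0,0],[0,0,0.6]],[[0,0,0],[0,0,0.68]],[[0,0,0],[0,0,0.74]],[[0,0,0],[0,0,0.76]],[[0,0,0],[0,0,0.76]]]'
python3 -c "
from workcell import manip;print(manip.get_obs()['torque'])"
```

```text
clock: 22.2
position: [0.5289, -0.1846, 0.1403]
ee_rot: [0.967, 0.255, 0.002, 0.001]
ft_force: [-2.7, 1.8, 20.6]
grip_width: 0.269
grasp_force: 81.1
[0.37049494 0.76227977 0.20104018]
```

```bash
python3 -m inch '[[[0,0,0],[0,0,0.02]],[[0,0,0],[0,0,0.04]],[[0,0,0],[0,0,0.06]],[[0,0,0],[0,0,0.08]],[[0,0,0],[0,0,0.1]],[[0,0,0],[0,0,0.1]],[[0,0,0],[0,0,0.1]],[[0,0,0],[0,0,0.1]],[[0,0,0],[0,0,0.1]],[[0,0,0],[0,0,0.1]]]'
python3 - <<'E'
from h import *
o=manip.get_obs();print(o['torque']);cv2.imwrite('pics/t3.png',manip.camera('top')[:,:,::-1]);
im=manip.camera('wrist')[:,:,::-1];cv2.imwrite('pics/w3.png',im)
E
```

```text
clock: 23.2
position: [0.5289, -0.1845, 0.1404]
ee_rot: [0.976, 0.217, 0.002, 0.001]
ft_force: [-1.9, 2.1, 19.9]
grip_width: 0.272
grasp_force: 81.1
[0.42291628 0.74967255 0.24472975]
```

View pics/w3.png

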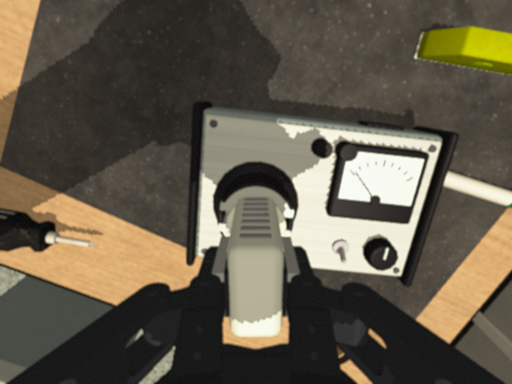

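The lamp sits in the holder, collar close above the mouth at (257,195). Torque has started to rise, so I press a little further to confirm the stop.

```bash
python3 -m inch '[[[0,0,0],[0,0,0.02]],[[0,0,0],[0,0,0.04]],[[0,0,0],[0,0,0.06]],[[0,0,0],[0,0,0.08]],[[0,0,0],[0,0,0.08]],[[0,0,0],[0,0,0.08]],[[0,0,0],[0,0,0.08]],[[0,0,0],[0,0,0.08]],[[0,0,0],[0,0,0.08]],[[0,0,0],[0,0,0.08]]]'
python3 -c "
from workcell import manip;print(manip.get_obs()['torque'])"
```

```text
clock: 24.3
position: [0.5289, -0.1845, 0.1403]
ee_rot: [0.982, 0.187, 0.002, 0.001]
ft_force: [-3.1, 1.2, 20.0]
grip_width: 0.271
grasp_force: 81.3
[0.28230649 0.79170366 0.93371145]
```

The torque jumped to 0.93 N m, so the lamp is against the stop, pressed home with 20 N and firmly gripped. Hand in.

```bash
python3 -c "
from workcell import manip;print(manip.hand_in())"
```

```text
the job is handed in; nothing more can be done
None
```

The flat lamp is in the tester, pressed home at about 20 N and turned clockwise to the stop (torque jumped to 0.93 N m), still gripped at about 81 N; I handed the job in at about 24 s, and no verdict came back.

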